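Load the battery case and snap its lid shut

ROBOT

A 7-joint arm with a two-finger parallel gripper is mounted at the origin on the work surface. World frame = base frame: x ahead of the robot, y to its left, z up, the work surface at z = 0. Lengths are in m, angles in rad, forces in N, time in s.
With the tool pointing down it reaches from about 0.4 to 0.875 m from the base axis. Payload 19.3 kg.
Tool frame: the origin (TCP) lies on the centre line of the jaws, within the pads' length; the fingertips stand 8 mm ahead of it and the grasp point (between the pads) lies 11 mm behind it; z points along the fingers, y is the line along which they close (so a half turn about z gives the same grasp; the last joint's range is limited). The gripper opens to 85 mm and grips with 20 to 120 N. Pads are 22 mm wide; open, the fingers measure 114 mm over their backs; the gripper's body (76 mm by 85 mm) begins 54 mm behind the grasp point. The pads swing forward as they close: fully open they stand 13 mm farther back than shut.
Start: joints at [-1.261, 0.521, -0.036, 1.599, 0.021, 1.021, -0.113], TCP at [0.232, 0.58, 0.239] pointing down, gripper open.
Joint ranges: [-2.91, 2.91], [-0.3, 2.13], [-1.5, 1.42], [0.17, 2.43], [-1.26, 4.41], [0.16, 1.93], [-2.52, 2.52]. Speed limits (rad/s): [1.89, 1.89, 2.39, 2.39, 3.01, 3.01, 3.01].

INTERFACE

Orientations are given as [roll, pitch, yaw] about the fixed x, y, z axes, in that order (R = Rz(yaw) Ry(pitch) Rx(roll)).
In Python, from workcell import status, grab_frame, camera_params, bot, search_frame, silhouettes gives the robot as it stands.
- The arm moves only by the shell command python3 -m creep 'ROWS' [FORCE]. ROWS is JSON, a list of rows, each a list of 5 numbers: the shift along the tool's x, y, z in units of 60 mm (1.0 is 60 mm), then the turn about the tool's z in units of 8 degrees (1.0 is 8 degrees), then the opening, from 0 (shut) to 1 (fully open). In form: [[x, y, z, twist, hand], ...]. A call has 1 to 5 rows; each row is the pose to reach, as a shift and turn from the pose commanded when the call began, along the tool's axes at that moment; what a row does not reach only later rows make up. A row lasts 1/8 s, in which the tool goes at most 62.5 mm and 10.7 degrees, less where a joint would pass 70% of its speed; a pose out of reach is approached as far as the arm can. A call with a gripper value outside its range is refused whole. The fingers move at their own pace and stop on an object; FORCE is the grip in N (left out, the last holds). Time passes only in rows, so rows that repeat a pose let the fingers close. It gives the time, the measured TCP pose, the force, the opening and the grip force at its end, in the units of the state.
- status.observe(): the state, without advancing time (a new reading comes with each control period).
- grab_frame(name): name is "side" or "top"; returns the picture (420x560x3 uint8, blue, green, red); there is no depth.
- camera_params(name): a dict with "K" (3x3 intrinsics, pixels), "k1" (the pictures are not rectified: a ray, as slopes to the right and down, at radius r is drawn at 1 + k1 r^2 times it, then the intrinsics apply), "rvec" (rotation vector, rad) and "tvec" (3), from world to camera coordinates, as OpenCV has them. Camera axes: x right, y down, z forward; pixel columns grow to the right and rows downward; lengths in m; the calibration is good to about 2 mm. A picture is of the moment at which its call begins. camera_params takes no time and is no camera call.
- bot.job_done(): hands the job in; it is judged then, once.
Trained networks look in the newest picture that a camera, given by its name, has taken for a name from the list of things; names that differ only in an ending like _2 or _b are one class to them, and where a whole thing is asked for, a point or a joint stands for the part that bears it (a point fixed in the world has none). Each returns a list of dicts, best first, with "p" (0 to 1); they miss things now and then, are a little off and sometimes report something else, mostly with a low value. They report only what shows in the picture. A call takes as long as a camera call. They do not tell look-alikes from the thing itself.
- search_frame(camera, name): "extent" ([left, top, right, bottom] as shares, 0 to 1, of the picture: columns of its width, rows of its height, round what is visible of it).
- silhouettes(camera, name): "mask" (420x560 bool, what is visible of it) and "extent" ([left, top, right, bottom] as shares, 0 to 1, of the picture: columns of its width, rows of its height, round what is visible of it).
The state is a dict: "clock": time; "qpos": joint angles; "qd": joint speeds; "joint_efforts": joint torques, N m; "position": TCP position; "tool_rot": TCP orientation; "force": force on the tool from outside, world axes, zero at the start; "moment": the same for the moment, N m; "grip_width": finger opening in m; "finger_force": force on a finger pad.
Only numpy, scipy, OpenCV 4.12 (cv2) and the standard library are available. Lean on these libraries where they do the work, as an engineer would, in place of code of your own. Each camera call takes 0.05 s, during which the arm holds its last target. There are 200 camera calls.

TASK

Put the battery pack into the open grey case, flat and the right way up as it stands now. Then put the orange lid on: hook its near edge under the case's lip with the far edge raised, swing it down, and press the far end until the yellow catch snaps over it and the lid lies flat on the rim. Press firmly but do not force the lid, and leave the paint tin, glue bottle and screwdriver where they are.

Things in the scene. Friction and masses are not known exactly. Their poses are not given: they have to be found in the camera images.
- case: Open grey plastic case screwed to the bench, about 180 x 128 mm outside. Origin: centre of its underside, on the bench; x points to the catch end (roughly away from the robot), z up. Inner hollow x -67 to +75, y -53 to +53 mm, floor at z 5 mm, rim at z 55 mm.
- lid_seat (a point): On the case (same axes), x -1, y 0, z 55 mm in the case frame: where the centre of the lid's underside lies when shut. The rim that carries the lid is a ledge 20 mm wide at the near end (x -87 to -67), 10 mm at the catch end (x 75 to 85), 6 mm along the sides. Low flared guides along the sides (tops z 62) centre the lid with 2 mm play each side.
- lip_edge (a point): On the case (same axes), lower free edge of the fixed near lip, mid-width: x -78, y 0, z 64 mm in the case frame. The lip spans the whole width and is carried by an upstand (inner face x -87, top z 70 mm): the slot under it is 9 mm high and 9 mm deep.
- press_spot (a point): On the case (same axes), x 60, y 0, z 60 mm in the case frame: where the top of the lid's far end is to be pressed; the lid's top is at this height when shut.
- catch (a joint): Yellow spring catch, 44 mm wide, at the middle of the case's far end. Angle in rad: 0 upright (rest, locked), to 0.4 pushed outward; springs back to 0. Nose reaches over the rim to x 79 mm, underside z 61.5, sloping up and out to z 76; top z 80. The lid's far edge pressed on the slope pushes it about 0.15 rad aside, then it snaps over the lid: 6 to 14 N at the press spot.
- lid_handle (a point): Loose orange lid, 160 g: flat plate 170 (x) x 114 (y) x 5 (z) mm, the same either way round, with a black upright bar handle across its middle, 14 (x) x 60 (y) mm, rising 30 mm above the plate. This point lies on the lid's centre, 20 mm above its underside (35 mm is the top of the handle). x along the 170 mm length, z up out of the handle side. At first it lies flat on the bench, handle up.
- battery_center (a point): Black cordless-tool battery pack with a green band, about 350 g: body 76 (x) x 48 (y) x 34 (z) mm with a grey 60 x 30 x 8 mm slide rail on top, 42 mm high in all. This point is its centre, 21 mm above its underside; z up. It stands on the bench, rail up.
- paint_tin: Bystander: paint tin, 68 mm across, 75 mm high; origin under its centre. Leave alone.
- glue: Bystander: glue bottle, 48 mm across, 120 mm high; origin under its centre. Leave alone.
- screwdriver: Bystander: red-handled screwdriver, 190 mm long, lying beyond the case; origin under its middle. Leave alone.
There are look-alikes about, which are no part of the job. Of the things that look like the part that bears battery_center, the middle-sized one is meant.

How it is judged:
On the way:
1. the battery pack lies in the case, released (x of battery_center in the frame of case between -0.066 and 0.074 m and y of battery_center in the frame of case between -0.052 and 0.052 m and z of battery_center in the frame of case between 0.02 and 0.032 m and angle between battery_center's own z axis and vertical below 0.15 rad and contact force between the fingers and anything else below 0.5 N), for 0.2 s.
At the end, for the whole second after the job is handed in: The battery pack lies flat, rail up, on the floor of the case (within 0.15 rad). The lid lies on the rim within 2.5 mm, level within 0.025 rad, square within 0.06 rad, centred within 5 mm, near edge under the lip; the catch has sprung back over it (under 0.04 rad) (x of battery_center in the frame of case between -0.066 and 0.074 m and y of battery_center in the frame of case between -0.052 and 0.052 m and z of battery_center in the frame of case between 0.02 and 0.032 m and angle between battery_center's own z axis and vertical below 0.15 rad and x of lid_handle in the frame of case between -0.006 and 0.005 m and y of lid_handle in the frame of case between -0.005 and 0.005 m and z of lid_handle in the frame of case between 0.072 and 0.0775 m and angle between the z axis of lid_handle and the z axis of case, either way round below 0.025 rad and angle between the x axis of lid_handle and the x axis of case, either way round below 0.06 rad and value of joint catch below 0.04 rad); the robot touches nothing.
It fails at once if the lid is forced: pressed on the case with more than 60 N (contact force between lid and case above 60 N).
It fails at once if the paint tin is moved more than 25 mm (distance of paint_tin from where it was at the start of the episode above 0.025 m).
It fails at once if the glue is moved more than 25 mm (distance of glue from where it was at the start of the episode above 0.025 m).
It fails at once if the screwdriver is moved more than 25 mm (distance of screwdriver from where it was at the start of the episode above 0.025 m).
It also fails if it takes over 58 s, if anything falls off the work surface, if the arm or the gripper's body presses on something with over 40 N, if the wrist force passes 120 N, or if a joint passes its speed limit or range.

## Working session

There is one attempt and no reset: what is moved stays moved. The work goes in short steps, Python scripts to look and compute and a shell command to move; the robot and the scene stay as the last step left them, time stands still between calls to the robot, and variables do not carry over. Pictures are saved under pics/ and viewed, at most 10 in all, crops included, and the job is handed in when it is done.

```bash
mkdir -p pics; ls
python3 - <<'E'
from workcell import status, grab_frame, camera_params, bot, search_frame, silhouettes
import cv2
for n in("side","top"):
    cv2.imwrite(f"pics/{n}0.png",grab_frame(n)); p=camera_params(n); print(n,p)
s=status.observe(); print({k:s[k] for k in("clock","position","tool_rot","force","grip_width")})
for c in("top","side"):
  for n in("case","lid_handle","battery_center","paint_tin","glue","screwdriver","catch"):
    print(c,n,[(round(d["p"],2),[round(v*w) for v,w in zip(d["extent"],(560,420,560,420))]) for d in search_frame(c,n)][:5])
E
```

```text
pics
side {'K': array([[464.10632867,   0.        , 271.94120141],
       [  0.        , 464.10632867, 203.30662819],
       [  0.        ,   0.        ,   1.        ]]), 'k1': -0.07660083897711745, 'rvec': array([ 2.13588551, -0.80506312,  0.37355512]), 'tvec': array([-0.42847061,  0.28153547,  0.73172142])}
top {'K': array([[435.34731874,   0.        , 276.73742013],
       [  0.        , 435.34731874, 207.52329931],
       [  0.        ,   0.        ,   1.        ]]), 'k1': -0.005510275908548516, 'rvec': array([ 1.99544936, -2.22433413,  0.23644782]), 'tvec': array([0.05148327, 0.58829835, 0.98326705])}
{'clock': 0.1, 'position': array([0.23164747, 0.58018735, 0.23880666]), 'tool_rot': array([-3.14061882e+00,  7.26801010e-05,  2.76173806e+00]), 'force': array([-1.34563995,  0.2498319 ,  0.4881027 ]), 'grip_width': 0.08562074702839548}
top case [(0.71, [256, 178, 318, 264]), (0.34, [282, 176, 302, 188])]
top lid_handle [(0.59, [126, 241, 180, 313])]
top battery_center [(0.76, [346, 184, 371, 200]), (0.74, [374, 210, 398, 247]), (0.57, [334, 263, 385, 300])]
top paint_tin [(0.76, [333, 131, 361, 161])]
top glue [(0.84, [165, 152, 188, 181])]
top screwdriver [(0.71, [223, 154, 291, 167])]
top catch [(0.57, [282, 176, 300, 190])]
side case [(0.85, [223, 185, 329, 271])]
side lid_handle [(0.64, [121, 161, 200, 202])]
side battery_center [(0.85, [349, 253, 383, 280]), (0.83, [228, 283, 302, 345]), (0.67, [327, 287, 379, 327])]
side paint_tin [(0.92, [383, 201, 419, 249])]
side glue [(0.79, [251, 113, 268, 155])]
side screwdriver [(0.9, [313, 178, 343, 208])]
side catch [(0.78, [307, 187, 327, 209])]
```

Run:
```python
import cv2,numpy as np
a=cv2.imread("pics/top0.png");b=cv2.imread("pics/side0.png")
cv2.imwrite("pics/t0.png",cv2.resize(a[110:330,110:420],None,fx=2.55,fy=2.55,interpolation=2))
cv2.imwrite("pics/s0.png",cv2.resize(b[100:360,110:430],None,fx=2.3,fy=2.3,interpolation=2))
```

```text
(no output)
```

View pics/t0.png

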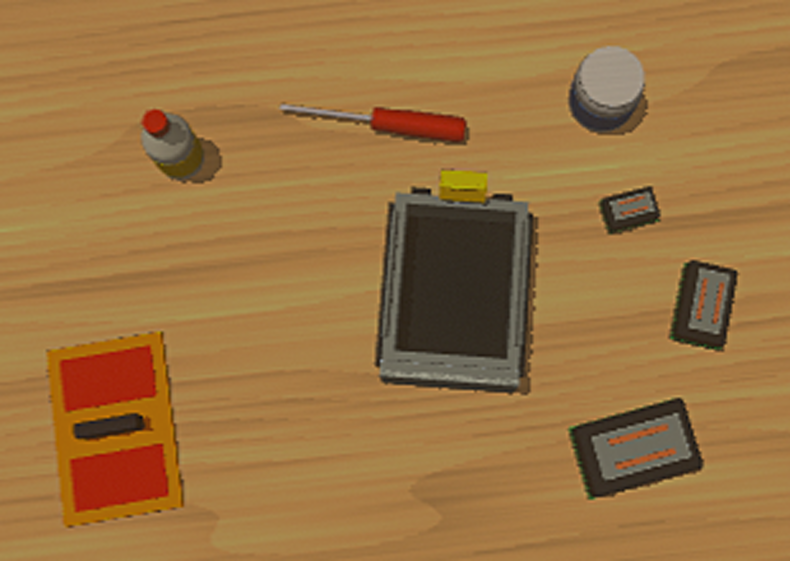

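View pics/s0.png

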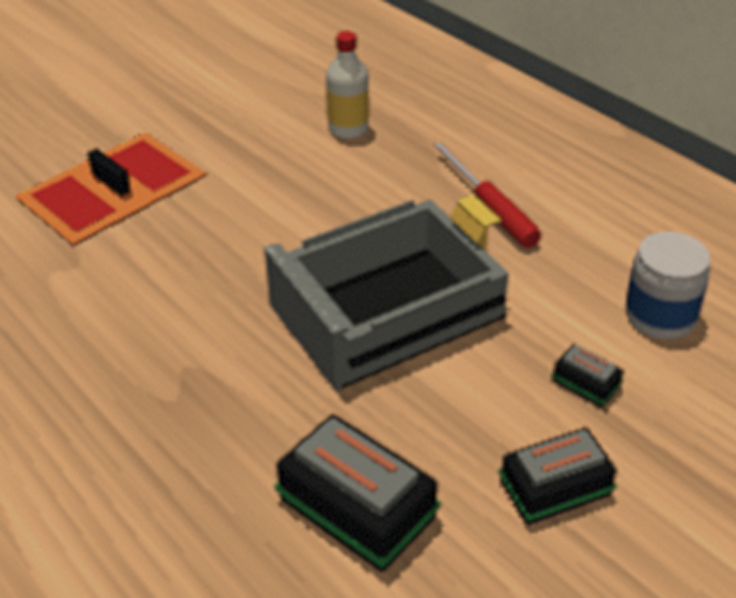

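Candidates for the battery in the top picture: small (358,192), middle (386,228), large (360,281). I choose the middle one at (386,228) and check its size by fitting.

```bash
cat > h.py <<'E'
from workcell import status, grab_frame, camera_params, bot, search_frame, silhouettes
import numpy as np, cv2
from scipy.optimize import minimize
from scipy.spatial.transform import Rotation as R
P={c:camera_params(c) for c in("top","side")}
def proj(c,X):
    p=P[c]; d=np.array([p["k1"],0,0,0])
    return cv2.projectPoints(np.asarray(X,float).reshape(-1,1,3),p["rvec"],p["tvec"],p["K"],d)[0].reshape(-1,2)
def ray(c,uv,z):
    p=P[c]; n=cv2.undistortPoints(np.array([[uv]],float),p["K"],np.array([p["k1"],0,0,0]))[0,0]
    M=cv2.Rodrigues(p["rvec"])[0]; o=-M.T@p["tvec"]; d=M.T@np.r_[n,1]
    return o+d*(z-o[2])/d[2]
def box(x0,x1,y0,y1,z0,z1): return np.array([[x,y,z] for x in(x0,x1) for y in(y0,y1) for z in(z0,z1)])/1000
MOD={"battery_center":[box(-38,38,-24,24,-21,13),box(-30,30,-15,15,13,21)],
"lid_handle":[box(-85,85,-57,57,-20,-15),box(-7,7,-30,30,-15,15)],
"case":[box(-90,85,-64,64,0,55),box(-90,-78,-64,64,0,70)]}
S=4
def draw(c,parts,T,t,s=1):
    m=np.zeros((420*S,560*S),np.uint8)
    for b in parts:
        q=proj(c,(b*s)@T.T+t); h=cv2.convexHull(((q+.5)*S).astype(np.float32)).round().astype(np.int32)
        cv2.fillConvexPoly(m,h,1)
    return m
def masks(name,near=None):
    out={}
    for c in P:
        for d in silhouettes(c,name):
            ctr=np.array([c_ for c_ in np.argwhere(d["mask"])]).mean(0)[::-1]
            if near is None or np.hypot(*(ctr-near[c]))<25: out[c]=d["mask"]; break
    return out
def fit(name,ms,g,z,scale=False):
    big={c:cv2.resize(m.astype(np.uint8),None,fx=S,fy=S,interpolation=0) for c,m in ms.items()}
    def cost(v):
        T=R.from_euler("z",v[2]*10).as_matrix(); s=v[3] if scale else 1
        e=0
        for c,m in big.items():
            d=draw(c,MOD[name],T,np.array([v[0],v[1],z*s]),s); e+=1-(d&m).sum()/max(1,(d|m).sum())
        return e
    best=None
    for y in g[2]:
        v0=[g[0],g[1],y/10]+([1.] if scale else [])
        sx=np.array([v0]+[np.array(v0)+e for e in np.diag([.015,.015,.02]+([.1] if scale else []))])
        r=minimize(cost,v0,method="Nelder-Mead",options=dict(initial_simplex=sx,xatol=1e-4,fatol=1e-4))
        if best is None or r.fun<best.fun: best=r
    v=best.x.copy(); v[2]*=10; return v,best.fun
E
python3 - <<'E'
from h import *
B={"m":(386,228,366,307),"s":(358,192,366,267),"l":(360,281,265,314)}
for k,b in B.items():
    g=ray("top",b[:2],.021); ms=masks("battery_center",{"top":b[:2],"side":b[2:]})
    print(k,list(ms),fit("battery_center",ms,(*g[:2],(0,.8,1.57,2.3)),.021,True))
for n,z,uv,ys in(("lid_handle",.02,(153,277),(0,)),("case",0,(287,221),(0,))):
    g=ray("top",uv,.03); ms=masks(n); f=fit(n,ms,(*g[:2],(-.2,.2)),z); print(n,list(ms),f)
for n,b in(("paint_tin",(347,150)),("glue",(180,172)),("screwdriver",(255,160))): print(n,ray("top",b,.02).round(3))
E
```

```text
m ['top', 'side'] (array([ 0.51673577, -0.27603165, -0.34624493,  0.95502809]), np.float64(0.11822692170529958))
s ['top', 'side'] (array([ 0.61993449, -0.21897122,  1.72041638,  0.64186751]), np.float64(0.13610951356271295))
l ['top', 'side'] (array([ 0.38784653, -0.18768917,  1.71938964,  1.36767902]), np.float64(0.09692916703566556))
lid_handle ['top', 'side'] (array([0.46143569, 0.30524021, 0.05429851]), np.float64(0.08689380863677698))
case ['top', 'side'] (array([ 0.55591292, -0.03516419, -0.19682887]), np.float64(1.1334578012782948))
paint_tin [ 0.731 -0.21   0.02 ]
glue [0.719 0.222 0.02 ]
screwdriver [0.73  0.029 0.02 ]
```

Run:
```python
from h import *
b=(386,228,366,307)
ms=masks("battery_center",{"top":b[:2],"side":b[2:]}); r=fit("battery_center",ms,(.517,-.276,(-.35,-.1)),.021); print(r)
mc={}
for c in P:
    D=silhouettes(c,"case")
    for d in D: print(c,d["p"],np.multiply(d["extent"],(560,420,560,420)).round(),d["mask"].sum())
    D=[d for d in D if d["mask"].sum()>1500]
    if D: mc[c]=max(D,key=lambda d:d["p"])["mask"]
k=fit("case",mc,(.556,-.035,(-.1,0)),0); print(k)
np.savez("mc.npz",**mc)
ml=masks("lid_handle"); l=fit("lid_handle",ml,(.461,.305,(.05,)),.02); print(l)
o=[]
for c,(u,v,w,h) in(("top",(110,110,310,220)),("side",(110,140,310,220))):
    im=cv2.resize(cv2.imread(f"pics/{c}0.png"),None,fx=S,fy=S,interpolation=2)
    for n,f,z,m in(("battery_center",r,.021,ms),("case",k,0,mc),("lid_handle",l,.02,ml)):
        T=R.from_euler("z",f[0][2]).as_matrix()
        d=draw(c,MOD[n],T,np.array([f[0][0],f[0][1],z]))
        cv2.drawContours(im,cv2.findContours(d,0,1)[0],-1,(255,255,0),1)
    o.append(cv2.resize(im[v*S:(v+h)*S,u*S:(u+w)*S],None,fx=.34*1,fy=.34,interpolation=3))
cv2.imwrite("pics/ov.png",np.vstack(o))
```

```text
(array([ 0.5168352 , -0.27572664, -0.33230544]), np.float64(0.1839213244570459))
top 0.65 [256. 176. 319. 263.] 4584
top 0.2 [282. 174. 301. 189.] 209
side 0.69 [383. 202. 419. 249.] 1345
side 0.62 [225. 184. 330. 270.] 5917
(array([ 0.55374738, -0.03596967, -0.18032939]), np.float64(0.21036067867146901))
(array([0.46178003, 0.30587183, 0.06047027]), np.float64(0.08680140279272075))
```

View pics/ov.png

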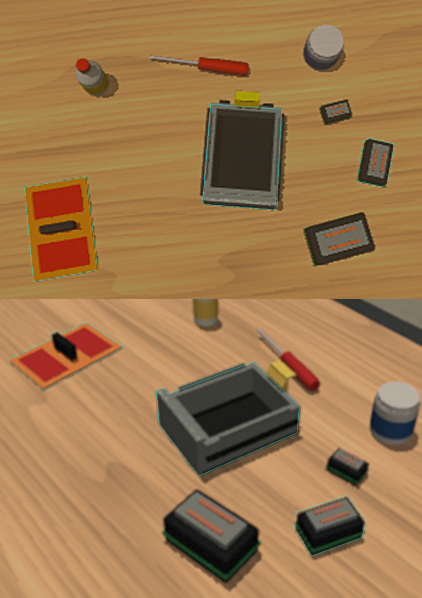

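The middle pack fits the given size at scale 0.955, against 0.64 and 1.37 for the others. The overlays sit on the outlines, and in the top picture the chosen pack is at (386,228). Now I plan the moves.

```bash
cat > go.py <<'E'
import sys,numpy as np
from workcell import status
from scipy.spatial.transform import Rotation as R
# targets: x y z yaw ...; prints tool-frame shift in units and twist units from the present pose
s=status.observe(); p=s["position"]; T=R.from_euler("xyz",s["tool_rot"]).as_matrix()
print("t",round(s["clock"],2),"p",p.round(4),"rpy",s["tool_rot"].round(3),"w",round(s["grip_width"],4),"F",s["force"].round(1),"j7",s["qpos"][6].round(2))
a=list(map(float,sys.argv[1:]))
for i in range(0,len(a),4):
    d=T.T@(np.array(a[i:i+3])-p)/.06
    w=-np.degrees((a[i+3]-s["tool_rot"][2]+np.pi)%(2*np.pi)-np.pi)/8
    print(d.round(3),"tw",round(w,2),"rows",round(np.linalg.norm(d),1))
E
python3 go.py .45 .1 .239 2.809 .517 -.276 .17 2.809
python3 - <<'E'
from h import *
mc=dict(np.load("mc.npz"))
for x0,x1 in((-90,90),(-95,85),(-92,88)):
    MOD["case"]=[box(x0,x1,-64,64,0,55),box(x0,-78,-64,64,0,70)]
    print(x0,x1,fit("case",mc,(.554,-.036,(-.18,)),0))
# hollow edge check in top picture
E
```

```text
t 1.6 p [0.2317 0.5804 0.2393] rpy [-3.142  0.     2.762] w 0.0856 F [-1.  -0.3  0.4] j7 -0.11
[-6.347e+00 -6.088e+00  5.000e-03] tw -0.34 rows 8.8
[ -9.708 -11.494   1.156] tw -0.34 rows 15.1
-90 90 (array([ 0.55357743, -0.03539582, -0.17994147]), np.float64(0.1905936160830548))
-95 85 (array([ 0.5581904 , -0.03567823, -0.1810087 ]), np.float64(0.190948384257831))
-92 88 (array([ 0.55497386, -0.03657759, -0.18305544]), np.float64(0.191121225709472))
```

```bash
python3 -m creep '[[-0.75,-0.7,0,-0.3,1],[-1.45,-1.4,0,-0.3,1],[-2.15,-2.1,0,-0.3,1],[-2.85,-2.75,0,-0.3,1],[-3.6,-3.4,0,-0.3,1]]'
python3 -m creep '[[-0.7,-0.7,0,0,1],[-1.4,-1.35,0,0,1],[-2.1,-2.05,0,0,1],[-2.7,-2.7,0,0,1],[-3.15,-3.5,0,0,1]]'
python3 go.py .517 -.276 .17 2.809
```

```text
clock: 2.22
position: [0.3572, 0.3093, 0.2396]
tool_rot: [3.141, 0.0, 2.804]
force: [0.9, -0.2, 0.2]
grip_width: 0.0851
finger_force: 0.0
clock: 2.85
position: [0.4662, 0.0485, 0.2394]
tool_rot: [3.141, 0.001, 2.804]
force: [0.6, -0.1, 0.9]
grip_width: 0.0854
finger_force: 0.0
t 2.85 p [0.4662 0.0485 0.2394] rpy [3.141e+00 1.000e-03 2.804e+00] w 0.0854 F [ 0.6 -0.1  0.9] j7 1.06
[-2.591 -4.823  1.157] tw -0.04 rows 5.6
```

```bash
python3 -m creep '[[-0.45,-0.9,0.1,0,1],[-0.9,-1.8,0.2,0,1],[-1.4,-2.7,0.5,0,1],[-1.9,-3.6,0.8,0,1],[-2.4,-4.4,1,0,1]]'
python3 go.py .517 -.276 .12 2.809 .517 -.276 .014 2.809
```

```text
clock: 3.48
position: [0.5138, -0.2485, 0.1787]
tool_rot: [3.141, -0.0, 2.804]
force: [1.4, 0.1, 1.0]
grip_width: 0.0857
finger_force: 0.0
t 3.48 p [ 0.5138 -0.2485  0.1787] rpy [ 3.141 -0.     2.804] w 0.0857 F [1.4 0.1 1. ] j7 1.72
[-0.203 -0.414  0.978] tw -0.04 rows 1.1
[-0.203 -0.414  2.745] tw -0.04 rows 2.8
```

```bash
python3 -m creep '[[-0.2,-0.41,0.5,0,1],[-0.2,-0.41,1.3,0,1],[-0.2,-0.41,2.1,0,1],[-0.2,-0.41,2.7,0,1],[-0.2,-0.41,2.74,0,1]]' 40
python3 -m creep '[[0,0,0,0,0.4],[0,0,0,0,0.4],[0,0,0,0,0.4],[0,0,0,0,0.4],[0,0,0,0,0.4]]' 40
python3 go.py .549 -.035 .15 1.39
```

```text
clock: 4.1
position: [0.5156, -0.2733, 0.013]
tool_rot: [3.141, -0.004, 2.804]
force: [0.1, 0.6, 1.3]
grip_width: 0.0853
finger_force: 0.0
clock: 4.72
position: [0.5177, -0.2745, 0.0167]
tool_rot: [-3.141, 0.003, 2.803]
force: [-2.8, -0.1, 10.2]
grip_width: 0.0471
finger_force: 40.8
t 4.72 p [ 0.5177 -0.2745  0.0167] rpy [-3.141e+00  3.000e-03  2.803e+00] w 0.0471 F [-2.8 -0.1 10.2] j7 1.81
[ 0.827  3.938 -2.225] tw 10.12 rows 4.6
```

```bash
python3 -m creep '[[0,0,-0.7,0,0.3],[0,0,-1.5,0,0.3],[0.2,0.7,-1.9,1.3,0.3],[0.4,1.5,-2,2.6,0.3],[0.5,2.3,-2,3.9,0.3]]' 50
python3 go.py .557 -.035 .13 1.39
```

```text
clock: 5.35
position: [0.5347, -0.1322, 0.1366]
tool_rot: [3.139, 0.001, 2.253]
force: [-0.1, 0.3, -3.6]
grip_width: 0.0468
finger_force: 56.5
t 5.35 p [ 0.5347 -0.1322  0.1366] rpy [3.139e+00 1.000e-03 2.253e+00] w 0.0468 F [-0.1  0.3 -3.6] j7 1.1
[1.023 1.31  0.112] tw 6.18 rows 1.7
```

Run:
```python
from h import *
a=grab_frame("side"); cv2.imwrite("pics/s1.png",cv2.resize(a[100:360,180:430],None,fx=2,fy=2))
```

```text
(no output)
```

View pics/s1.png

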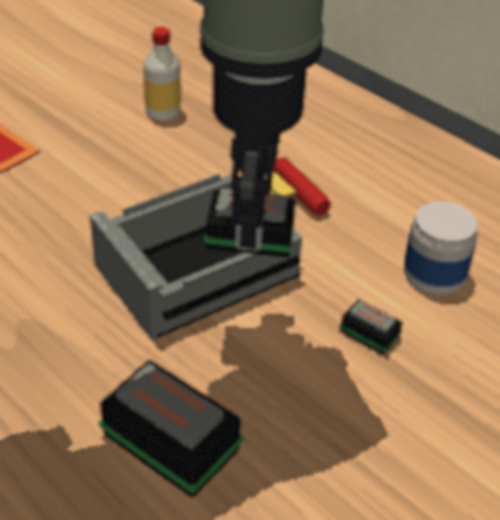

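The pack is held level in the gripper at crop (250,225), rail up, and the middle spot on the bench is empty. I carry on.

```bash
python3 -m creep '[[0.4,0.5,0.1,1.3,0.3],[0.8,1,0.1,2.6,0.3],[1.02,1.31,0.1,3.9,0.3],[1.02,1.31,0.1,5.2,0.3],[1.02,1.31,0.1,6.18,0.3]]'
python3 go.py .557 -.035 .022 1.39
```

```text
clock: 6.02
position: [0.5563, -0.036, 0.1296]
tool_rot: [3.141, -0.001, 1.393]
force: [-0.1, 0.1, -4.3]
grip_width: 0.047
finger_force: 56.5
t 6.03 p [ 0.5563 -0.036   0.1296] rpy [ 3.141e+00 -1.000e-03  1.393e+00] w 0.047 F [-0.1  0.1 -4.3] j7 0.27
[0.016 0.008 1.793] tw 0.02 rows 1.8
```

```bash
python3 -m creep '[[0,0,0.6,0,0.3],[0,0,1.2,0,0.3],[0,0,1.65,0,0.3],[0,0,1.76,0,0.3],[0,0,1.78,0,0.3]]'
python3 -m creep '[[0,0,0,0,1],[0,0,0,0,1],[0,0,0,0,1],[0,0,0,0,1]]'
python3 go.py .557 -.035 .2 1.39
```

```text
clock: 6.65
position: [0.5565, -0.0366, 0.0228]
tool_rot: [3.141, -0.0, 1.396]
force: [-0.3, 0.5, -3.8]
grip_width: 0.0474
finger_force: 56.4
clock: 7.15
position: [0.5563, -0.0365, 0.0223]
tool_rot: [3.141, -0.0, 1.396]
force: [0.7, 0.1, 0.9]
grip_width: 0.0853
finger_force: 0.0
t 7.15 p [ 0.5563 -0.0365  0.0223] rpy [ 3.141 -0.     1.396] w 0.0853 F [0.7 0.1 0.9] j7 0.38
[ 0.027  0.008 -2.961] tw 0.05 rows 3.0
```

```bash
python3 -m creep '[[0,0,0,0,1],[0,0,-0.9,0,1],[0,0,-1.9,0,1],[0.3,-0.2,-2.7,0,1],[1.2,-0.5,-2.9,0,1]]'
python3 go.py .462 .306 .17 1.631
```

```text
clock: 7.78
position: [0.54, 0.0382, 0.1991]
tool_rot: [3.137, -0.001, 1.392]
force: [0.8, 2.0, -1.6]
grip_width: 0.0854
finger_force: 0.0
t 7.78 p [0.54   0.0382 0.1991] rpy [ 3.137e+00 -1.000e-03  1.392e+00] w 0.0854 F [ 0.8  2.  -1.6] j7 0.08
[ 4.16  -2.077  0.481] tw -1.71 rows 4.7
```

```bash
python3 -m creep '[[0.8,-0.4,0.1,-0.4,1],[1.7,-0.8,0.2,-0.8,1],[2.6,-1.2,0.3,-1.3,1],[3.5,-1.7,0.4,-1.71,1],[4.16,-2.08,0.48,-1.71,1]]'
python3 go.py .462 .306 .025 1.631
python3 - <<'E'
from h import *
a=grab_frame("top"); grab_frame("side"); cv2.imwrite("pics/t1.png",cv2.resize(a[160:280,240:340],None,fx=5,fy=5,interpolation=2))
mc={}
for c in P:
    D=[d for d in silhouettes(c,"case") if d["mask"].sum()>1500]
    if D: mc[c]=max(D,key=lambda d:d["p"])["mask"]
MOD["case"]=[box(-90,90,-64,64,0,55),box(-90,-78,-64,64,0,70)]
k=fit("case",mc,(.554,-.036,(-.18,)),0); print(k)
np.savez("mc.npz",**mc)
# overlay features of case
k=np.array([.5536,-.0355,-.18]); T=R.from_euler("z",k[2]).as_matrix()
f=5;im=cv2.resize(a[160:280,240:340],None,fx=f,fy=f,interpolation=2)
def pl(X,col):
    q=((proj("top",np.array(X)/1000@T.T+[k[0],k[1],0])-[240,160]+.5)*f*16).round().astype(np.int32)
    cv2.polylines(im,[q.reshape(-1,1,2)],True,col,1,cv2.LINE_AA,4)
pl([[-67,-53,55],[75,-53,55],[75,53,55],[-67,53,55]],(0,255,0))
pl([[-78,-64,70],[-90,-64,70],[-90,64,70],[-78,64,70]],(255,255,0))
pl([[79,-22,68],[79,22,68],[85,22,80],[85,-22,80]],(255,0,255))
cv2.imwrite("pics/t1.png",im)
E
```

```text
clock: 8.4
position: [0.4583, 0.3095, 0.167]
tool_rot: [-3.141, -0.0, 1.638]
force: [1.1, -0.6, 0.1]
grip_width: 0.0851
finger_force: 0.0
t 8.4 p [0.4583 0.3095 0.167 ] rpy [-3.141 -0.     1.638] w 0.0851 F [ 1.1 -0.6  0.1] j7 -0.2
[-0.064  0.059  2.367] tw 0.05 rows 2.4
(array([ 0.55348093, -0.03482748, -0.18025568]), np.float64(0.4513074879166793))
```

View pics/t1.png

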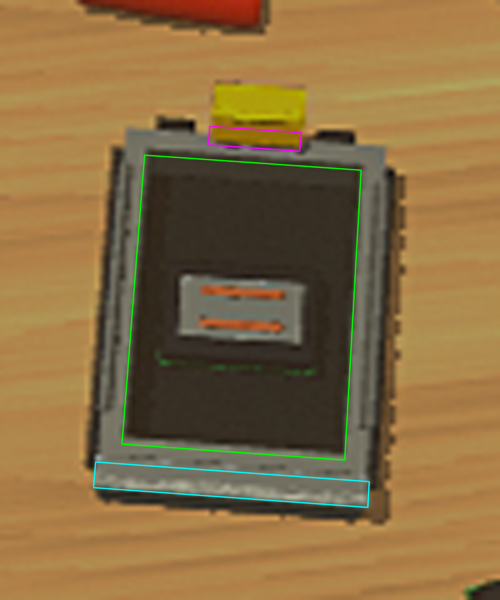

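The pack lies centred in the case at crop (240,305), rail up. The projected hollow, lip and catch agree with the image to about 1 mm. Moves only allow translation and twist, so I will grip the handle by its ends. The lid can then pivot in the grip against the catch top to get its tilt.

```bash
python3 -m creep '[[0,0,0,-1.3,1],[0,0,0,-2.6,1],[0,0,0,-3.9,1],[0,0,0,-5.2,1],[0,0,0,-6.5,1]]'
python3 -m creep '[[0,0,0,-1.3,1],[0,0,0,-2.6,1],[0,0,0,-3.9,1],[0,0,0,-4.7,1],[0,0,0,-4.7,1]]'
python3 go.py .4618 .306 .06 3.202 .4618 .306 .018 3.202
python3 - <<'E'
from h import *
a=cv2.cvtColor(grab_frame("top"),6).astype(np.float32)
k=np.array([.5536,-.0355,-.18]); T=R.from_euler("z",k[2]).as_matrix()
def prof(fx,ts,z):
    q=proj("top",np.array([[*fx(t),z] for t in ts])/1000@T.T+[k[0],k[1],0]).astype(np.float32)
    return cv2.remap(a,q[:,0].reshape(-1,1),q[:,1].reshape(-1,1),1).ravel()
ts=np.arange(-70,-44,2);
for s in(-1,1): print("y",s,np.mean([prof(lambda t:(x,t*s),-ts,55) for x in range(-30,71,5)],0).round()[::-1], ts[0])
for s in(-1,1): print("x",s,[ (int(t),int(v)) for t,v in zip(np.arange(60,92,2),np.mean([prof(lambda t:(t*s,y),np.arange(60,92,2),55) for y in list(range(-48,-28,3))+list(range(30,48,3))],0))])
E
```

```text
clock: 9.22
position: [0.4603, 0.3055, 0.1676]
tool_rot: [3.142, 0.0, 2.546]
force: [0.4, -0.6, 0.2]
grip_width: 0.0852
finger_force: 0.0
clock: 9.85
position: [0.4603, 0.3057, 0.1675]
tool_rot: [-3.142, 0.0, -3.087]
force: [1.1, 1.4, 0.0]
grip_width: 0.0856
finger_force: 0.0
t 9.85 p [0.4603 0.3057 0.1675] rpy [-3.142  0.    -3.087] w 0.0856 F [1.1 1.4 0. ] j7 1.06
[-0.025  0.005  1.792] tw -0.04 rows 1.8
[-0.025  0.005  2.492] tw -0.04 rows 2.5
y -1 [ 48.  46.  46.  56.  91. 112. 112.  92.  87. 100.  79.  51.  63.] -70
y 1 [ 43.  41.  52.  82. 113. 114.  93.  75.  98.  93.  57.  74. 124.] -70
x -1 [(60, 45), (62, 41), (64, 74), (66, 114), (68, 116), (70, 115), (72, 108), (74, 109), (76, 115), (78, 113), (80, 112), (82, 115), (84, 127), (86, 148), (88, 110), (90, 57)]
x 1 [(60, 47), (62, 46), (64, 45), (66, 50), (68, 56), (70, 55), (72, 54), (74, 52), (76, 57), (78, 84), (80, 116), (82, 114), (84, 114), (86, 108), (88, 75), (90, 40)]
```

```bash
python3 -m creep '[[-0.02,0,0.8,0,1],[-0.02,0,1.5,0,1],[-0.02,0,2.1,0,1],[-0.02,0,2.49,0,1],[-0.02,0,2.49,0,1]]'
python3 -m creep '[[0,0,0,0,0.5],[0,0,0,0,0.5],[0,0,0,0,0.5],[0,0,0,0,0.5]]' 30
python3 go.py .4618 .306 .15 3.202
```

```text
clock: 10.52
position: [0.4603, 0.306, 0.0167]
tool_rot: [-3.139, -0.002, -3.087]
force: [0.0, 0.1, -0.3]
grip_width: 0.0853
finger_force: 0.0
clock: 11.02
position: [0.4614, 0.3073, 0.0193]
tool_rot: [3.141, 0.002, -3.085]
force: [-0.9, -2.9, 6.5]
grip_width: 0.0592
finger_force: 32.1
t 11.03 p [0.4614 0.3073 0.0193] rpy [ 3.141e+00  2.000e-03 -3.085e+00] w 0.0592 F [-0.9 -2.9  6.5] j7 1.11
[-0.009 -0.02  -2.179] tw -0.03 rows 2.2
```

```bash
python3 -m creep '[[0,0,-0.4,0,0.4],[0,0,-1,0,0.4],[0,0,-1.7,0,0.4],[0,0,-2.4,0,0.4],[0,0,-2.9,0,0.4]]'
python3 go.py .567 -.0387 .193 2.96
```

```text
clock: 11.65
position: [0.461, 0.3073, 0.1948]
tool_rot: [3.14, 0.002, -3.085]
force: [-0.1, -0.5, -2.5]
grip_width: 0.0593
finger_force: 34.1
t 11.65 p [0.461  0.3073 0.1948] rpy [ 3.140e+00  2.000e-03 -3.085e+00] w 0.0593 F [-0.1 -0.5 -2.5] j7 1.06
[-1.437 -5.858  0.022] tw 1.71 rows 6.0
```

```bash
python3 -m creep '[[-0.15,-0.6,0,0.2,0.4],[-0.35,-1.4,0,0.5,0.4],[-0.55,-2.2,0,0.9,0.4],[-0.75,-3,0,1.3,0.4],[-0.95,-3.8,0,1.71,0.4]]'
python3 go.py .567 -.0387 .193 2.96
```

```text
clock: 12.28
position: [0.5311, 0.0813, 0.193]
tool_rot: [3.141, 0.001, 2.958]
force: [-0.0, 0.4, -1.2]
grip_width: 0.0592
finger_force: 34.1
t 12.28 p [0.5311 0.0813 0.193 ] rpy [3.141e+00 1.000e-03 2.958e+00] w 0.0592 F [-0.   0.4 -1.2] j7 1.3
[-9.540e-01 -1.857e+00 -1.000e-03] tw -0.02 rows 2.1
```

```bash
python3 -m creep '[[-0.3,-0.6,0,0,0.4],[-0.65,-1.3,0.2,0,0.4],[-0.95,-1.86,0.5,0,0.4],[-0.95,-1.86,0.7,0,0.4],[-0.95,-1.86,0.7,0,0.4]]'
python3 go.py
python3 - <<'E'
from h import *
s=status.observe(); p=s["position"]
o=[];M={}
k=np.array([.5562,-.0367,-.18]); T=R.from_euler("z",k[2]).as_matrix()
for c in P:
    a=grab_frame(c); M[c]=a; D=silhouettes(c,"lid_handle"); D=[d for d in D if d["mask"].sum()>800]
    if D: M[c+"m"]=D[0]["mask"]; print(c,D[0]["p"],D[0]["mask"].sum())
np.savez("lidm.npz",**M)
# plate fit: colour mask in both views, plate 5 mm only, model with level lid at known z
MOD["lid_handle"]=MOD["lid_handle"][:1]
ms={}
for c in P:
    h=cv2.cvtColor(M[c],40); m=((h[...,0]<18)|(h[...,0]>170))&(h[...,1]>150)&(h[...,2]>60); 
    yy,xx=np.mgrid[:420,:560]; q=proj(c,[p])[0]; m&=np.hypot(xx-q[0],yy-q[1])<90
    print(c,m.sum(),q.round()); o.append(cv2.resize(np.where(m[...,None],M[c]//2+[0,127,0],M[c]).astype(np.uint8)[100:310,160:440],None,fx=1.8,fy=1.4))
cv2.imwrite("pics/lid.png",np.hstack([cv2.resize(x,(400,300)) for x in(M["top"][130:310,160:400],M["side"][100:280,170:410])]))
E
```

```text
clock: 12.9
position: [0.5661, -0.0368, 0.1498]
tool_rot: [3.141, -0.001, 2.96]
force: [-0.7, 0.2, -1.0]
grip_width: 0.0595
finger_force: 34.1
t 12.9 p [ 0.5661 -0.0368  0.1498] rpy [ 3.141e+00 -1.000e-03  2.960e+00] w 0.0595 F [-0.7  0.2 -1. ] j7 1.55
side 0.58 2711
top 1270 [289. 209.]
side 2798 [283. 175.]
```

View pics/lid.png

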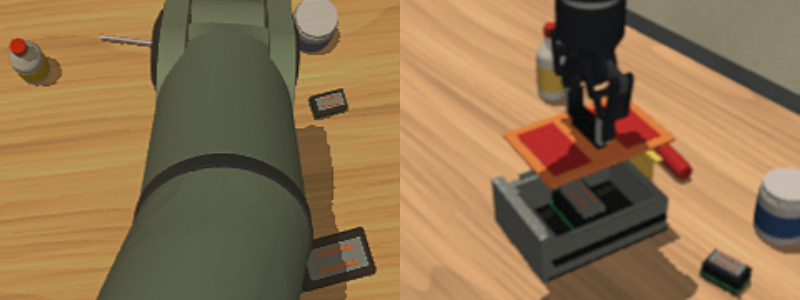

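```bash
cat > lidfit.py <<'E'
from h import *
def lidfit(img,p,yaw0=-.18,half=False,pit0=0):
    h=cv2.cvtColor(img,40); m=((h[...,0]<14)|(h[...,0]>172))&(h[...,1]>165)&(h[...,2]>60)
    n,l,st,_=cv2.connectedComponentsWithStats(m.astype(np.uint8)); q=proj("side",[p])[0]
    keep=np.zeros((420,560),np.uint8)
    for i in range(1,n):
        ys,xs=np.where(l==i)
        if st[i,4]>150 and np.hypot(xs.mean()-q[0],ys.mean()-q[1])<60: keep[l==i]=1
    hull=cv2.convexHull(np.argwhere(cv2.resize(keep,None,fx=S,fy=S,interpolation=0))[:,::-1].astype(np.int32))
    B=cv2.fillConvexPoly(np.zeros((420*S,560*S),np.uint8),hull,1)
    def cost(v):
        T=R.from_euler("ZY",[v[2]*10,v[3]*10]).as_matrix(); d=draw("side",MOD["lid_handle"][:1],T,np.array([v[0],v[1],p[2]]))
        return 1-(d&B).sum()/(d|B).sum()
    v0=np.array([p[0],p[1],yaw0/10,pit0/10])
    r=minimize(cost,v0,method="Nelder-Mead",options=dict(initial_simplex=np.vstack([v0,v0+np.diag([.01,.01,.01,.01])]),xatol=1e-5,fatol=1e-5))
    return r.x*[1,1,10,10],r.fun,keep
E
python3 - <<'E'
from lidfit import *
img=np.load("lidm.npz")["side"]; p=np.array([.5661,-.0368,.1498+.0007])
v,f,k=lidfit(img,p); print(v.round(4),f,k.sum())
d=v[:2]-p[:2]; print("lid minus tcp along lid x,y mm",R.from_euler("z",.18).as_matrix()[:2,:2]@d*1000)
mc=dict(np.load("mc.npz")); print({c:m.sum() for c,m in mc.items()})
MOD["case"]=[box(-92,88,-64,64,0,55),box(-92,-78,-64,64,0,70)]
im=cv2.resize(cv2.imread("pics/side0.png"),None,fx=7,fy=7,interpolation=2)
for kk,col in(((.5562,-.0367,-.18),(0,255,0)),):
    T=R.from_euler("z",kk[2]).as_matrix()
    for X in([[-67,-53,55],[75,-53,55],[75,53,55],[-67,53,55]],[[-78,-64,70],[-78,64,70]]):
        q=((proj("side",np.array(X)/1000@T.T+[kk[0],kk[1],0])+.5)*7).round().astype(np.int32)
        cv2.polylines(im,[q.reshape(-1,1,2)],True,col,1)
cv2.imwrite("pics/sc.png",im[180*7:262*7,222*7:334*7])
E
```

```text
[ 0.564  -0.0511 -0.2846  0.041 ] 0.2068384189796012 2601
lid minus tcp along lid x,y mm [  0.54020933 -14.44304393]
{'top': np.int64(4001), 'side': np.int64(5262)}
```

View pics/sc.png

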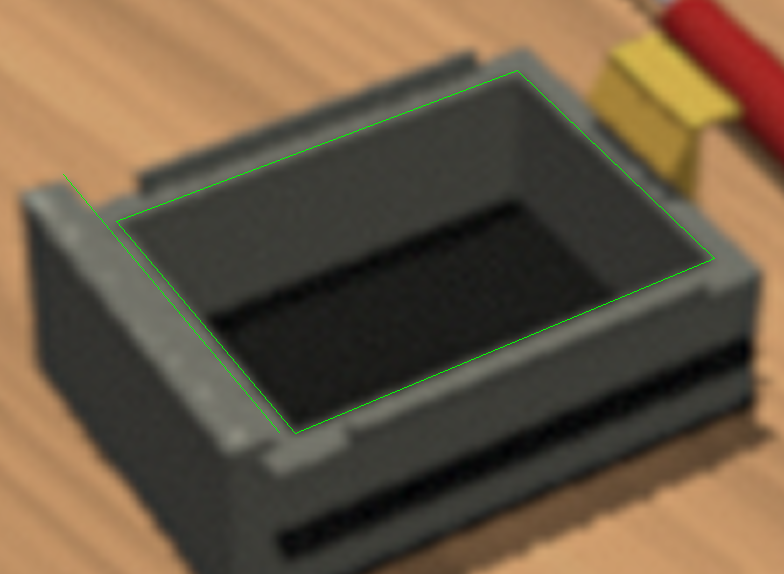

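The projected hollow lies on its edges in the side view, so the case pose is good. The lid fit picked up the screwdriver, so I redo it with the network's mask.

Run:
```python
from lidfit import *
L=np.load("lidm.npz"); p=np.array([.5661,-.0368,.1498+.0007])
m=L["sidem"].astype(np.uint8); ys,xs=np.where(m); print(xs.min(),xs.max(),ys.min(),ys.max())
for src in ("net","col"):
    if src=="col":
        h=cv2.cvtColor(L["side"],40); m=(((h[...,0]<14)|(h[...,0]>172))&(h[...,1]>165)&(h[...,2]>60)).astype(np.uint8)&cv2.dilate(L["sidem"].astype(np.uint8),np.ones((5,5)))
    B=cv2.resize(m,None,fx=S,fy=S,interpolation=0)
    hull=cv2.convexHull(np.argwhere(B)[:,::-1].astype(np.int32)); B=cv2.fillConvexPoly(B*0,hull,1)
    for fixed in(0,1):
        def cost(v):
            T=R.from_euler("ZY",[v[2]*10 if not fixed else -.18,v[3]*10 if not fixed else 0]).as_matrix(); d=draw("side",MOD["lid_handle"][:1],T,np.array([v[0],v[1],p[2]]))
            return 1-(d&B).sum()/(d|B).sum()
        v0=np.array([p[0],p[1],-.018,0])
        r=minimize(cost,v0,method="Nelder-Mead",options=dict(initial_simplex=np.vstack([v0,v0+np.diag([.008,.008,.008,.008])]),xatol=1e-5,fatol=1e-5))
        v=r.x*[1,1,10,10]; print(src,fixed,v.round(4),round(r.fun,3),(R.from_euler("z",.18).as_matrix()[:2,:2]@(v[:2]-p[:2])*1000).round(1))
```

```text
232 334 162 212
net 0 [ 0.5658 -0.0374 -0.1639  0.0111] 0.067 [-0.2 -0.7]
net 1 [ 0.566  -0.0372 -0.1782  0.0693] 0.067 [-0.  -0.4]
col 0 [ 0.5663 -0.0396 -0.192   0.0245] 0.043 [ 0.7 -2.7]
col 1 [ 0.5667 -0.0378 -0.1978  0.019 ] 0.058 [ 0.8 -0.8]
```

```bash
python3 go.py .5641 -.0381 .106 2.9616
```

```text
t 13.1 p [ 0.5669 -0.0363  0.1507] rpy [3.141e+00 1.000e-03 2.961e+00] w 0.0594 F [-1.2  0.2 -1.8] j7 1.55
[ 0.041 -0.038  0.745] tw -0.0 rows 0.7
```

```bash
python3 -m creep '[[0.04,-0.03,0.3,0,0.4],[0.04,-0.03,0.6,0,0.4],[0.04,-0.03,0.74,0,0.4],[0.04,-0.03,0.74,0,0.4]]'
cat > st.py <<'E'
from h import *
# averaged pose in the case frame (camera calls let new readings come)
ps=[];F=[]
for i in range(5):
    s=status.observe(); ps.append(s["position"]); F.append(s["force"]); grab_frame("side")
p=np.mean(ps,0); d=R.from_euler("z",.18).as_matrix()@(p-[.5562,-.0367,0])
print("t",round(s["clock"],2),"case mm",(d*1000).round(1),"sd",np.std(ps,0).round(4),"yaw rel",round(((s["tool_rot"][2]+.18)%np.pi),3),"F",np.mean(F,0).round(1),"w",round(s["grip_width"],4))
E
python3 st.py
```

```text
clock: 13.6
position: [0.5637, -0.0385, 0.105]
tool_rot: [-3.141, -0.001, 2.96]
force: [-0.2, 0.0, -1.9]
grip_width: 0.0592
finger_force: 34.1
t 13.8 case mm [  8.1  -0.5 105.7] sd [0.0002 0.0001 0.0004] yaw rel 3.14 F [ 0.  -0.1 -1.7] w 0.0593
```

```bash
python3 -m creep '[[0,0,0.05,0,0.4],[0,0,0.1,0,0.4],[0,0,0.13,0,0.4],[0,0,0.16,0,0.4]]' 22
python3 st.py
```

```text
clock: 14.35
position: [0.5641, -0.0386, 0.0959]
tool_rot: [3.142, 0.0, 2.96]
force: [-0.7, 0.4, 2.7]
grip_width: 0.0592
finger_force: 34.6
t 14.55 case mm [ 8.  -0.5 95.9] sd [0.     0.     0.0001] yaw rel 3.14 F [-1.4  0.7  2.5] w 0.059
```

```bash
python3 -m creep '[[0,0,0.03,0,0.4],[0,0,0.06,0,0.4],[0,0,0.09,0,0.4],[0,0,0.11,0,0.4]]' 22
python3 st.py
python3 - <<'E'
from h import *
a=grab_frame("side"); cv2.imwrite("pics/s3.png",cv2.resize(a[130:290,200:370],None,fx=4.4,fy=3.7,interpolation=2))
E
```

```text
clock: 15.1
position: [0.5638, -0.0387, 0.0891]
tool_rot: [-3.142, -0.0, 2.96]
force: [-1.4, 0.9, 3.2]
grip_width: 0.0593
finger_force: 34.7
t 15.3 case mm [ 7.9 -0.6 89.1] sd [0.     0.     0.0001] yaw rel 3.14 F [-1.8  1.   2.3] w 0.059
```

View pics/s3.png

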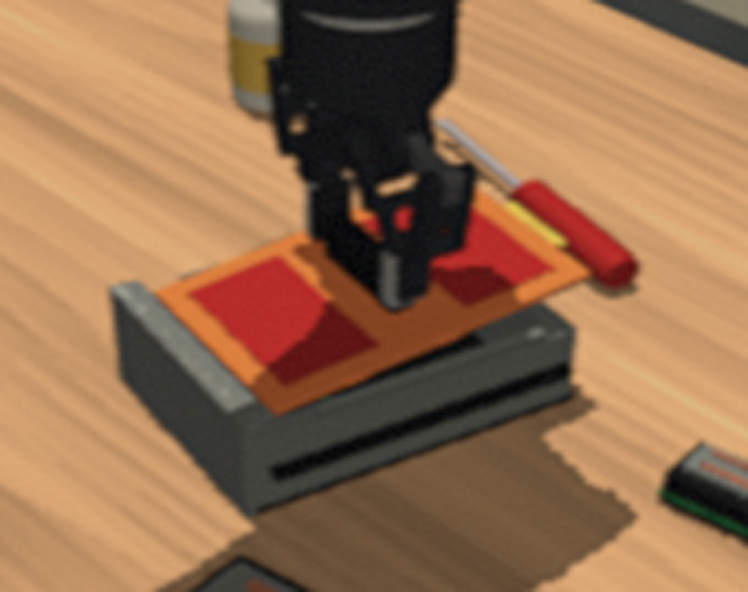

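The lid is tilted with its far edge on the catch (crop 540,220). Its near edge is down just in front of the lip, from crop (160,290) to (270,410).

```bash
python3 -m creep '[[0,0,0.015,0,0.4],[0,0,0.03,0,0.4],[0,0,0.03,0,0.4]]' 22
python3 st.py
python3 - <<'E'
from lidfit import *
a=grab_frame("side"); s=status.observe()
p=s["position"]+[0,0,.0007]; D=silhouettes("side","lid_handle"); print([(d["p"],d["mask"].sum()) for d in D])
h=cv2.cvtColor(a,40); m=(((h[...,0]<14)|(h[...,0]>172))&(h[...,1]>165)&(h[...,2]>60)).astype(np.uint8)&cv2.dilate(D[0]["mask"].astype(np.uint8),np.ones((5,5)))
B=cv2.resize(m,None,fx=S,fy=S,interpolation=0)
B=cv2.fillConvexPoly(B*0,cv2.convexHull(np.argwhere(B)[:,::-1].astype(np.int32)),1)
def cost(v):
    d=draw("side",MOD["lid_handle"][:1],R.from_euler("ZY",[-.18,v[2]*10]).as_matrix(),np.array([v[0],v[1],p[2]])); return 1-(d&B).sum()/(d|B).sum()
v0=np.array([p[0],p[1],-.013])
r=minimize(cost,v0,method="Nelder-Mead",options=dict(initial_simplex=np.vstack([v0,v0+np.diag([.008]*3)]),xatol=1e-5,fatol=1e-5))
v=r.x*[1,1,10]; print(v,r.fun)
T=R.from_euler("ZY",[-.18,v[2]]).as_matrix(); C=np.array([[-85,0,-20],[-85,0,-15],[85,0,-20]])/1000@T.T+[v[0],v[1],p[2]]-[.5562,-.0367,0]
print((C@R.from_euler("z",.18).as_matrix().T*1000).round(1))
E
```

```text
clock: 15.78
position: [0.5639, -0.0387, 0.0875]
tool_rot: [-3.142, -0.0, 2.96]
force: [-1.1, 0.8, 2.3]
grip_width: 0.0593
finger_force: 34.8
t 15.97 case mm [ 7.9 -0.5 87.5] sd [0. 0. 0.] yaw rel 3.14 F [-1.1  0.8  2.4] w 0.0593
[(0.94, np.int64(2806))]
[ 0.56569137 -0.04045935 -0.13438506] 0.05421101841196774
[[-71.5  -2.   57. ]
 [-72.2  -2.   62. ]
 [ 96.9  -2.   79.8]]
```

```bash
python3 -m creep '[[0.04,0.01,0,0,0.4],[0.08,0.01,0,0,0.4],[0.12,0.01,0,0,0.4],[0.15,0.01,0,0,0.4]]' 22
python3 st.py
```

```text
clock: 16.62
position: [0.555, -0.0363, 0.0875]
tool_rot: [3.142, -0.0, 2.96]
force: [1.1, 0.4, 0.5]
grip_width: 0.0591
finger_force: 34.5
t 16.82 case mm [-1.3  0.2 87.4] sd [0.0001 0.     0.    ] yaw rel 3.14 F [ 0.1  0.3 -0.3] w 0.0595
```

```bash
python3 -m creep '[[0.02,0,0,0,0.4],[0.04,0,0,0,0.4],[0.04,0,0.02,0,0.4],[0.04,0,0.04,0,0.4]]' 22
python3 st.py
```

```text
clock: 17.38
position: [0.5528, -0.036, 0.085]
tool_rot: [-3.142, -0.0, 2.96]
force: [-0.9, -0.1, -1.8]
grip_width: 0.0592
finger_force: 34.3
t 17.57 case mm [-3.5  0.1 85. ] sd [0.     0.     0.0001] yaw rel 3.14 F [-0.  -0.1 -1.7] w 0.0593
```

```bash
python3 -m creep '[[-0.005,0,0.02,0,0.4],[-0.01,0,0.04,0,0.4],[-0.015,0,0.06,0,0.4],[-0.015,0,0.06,0,0.4]]' 22
python3 st.py
python3 - <<'E'
from h import *
a=grab_frame("side"); cv2.imwrite("pics/s4.png",cv2.resize(a[150:280,210:350],None,fx=5,fy=4.5,interpolation=2))
E
```

```text
clock: 18.12
position: [0.5542, -0.0362, 0.0819]
tool_rot: [3.141, 0.001, 2.96]
force: [-0.3, 0.0, 6.9]
grip_width: 0.0593
finger_force: 35.4
t 18.32 case mm [-2.1  0.1 81.9] sd [0. 0. 0.] yaw rel 3.14 F [0.6 0.2 6.8] w 0.0592
```

View pics/s4.png

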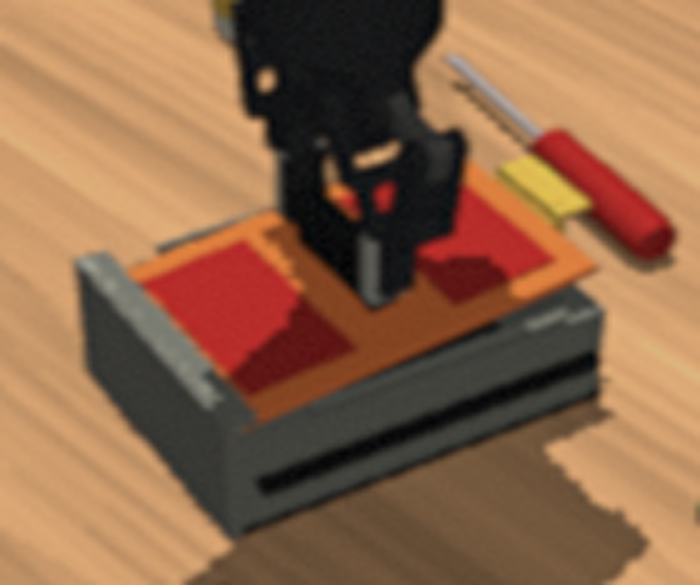

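The near edge is under the lip (crop 130,270 to 245,420) and the far edge stands in front of the yellow catch (545,190). I release and go to press.

```bash
python3 -m creep '[[0,0,0,0,1],[0,0,0,0,1],[0,0,0,0,1],[0,0,-0.3,0,1],[0,0,-0.9,0,1]]' 22
python3 -m creep '[[0,0,-0.2,0,0],[-0.5,0,-0.2,0,0],[-1.04,0,-0.2,0,0],[-1.04,0,-0.2,0,0],[-1.04,0,-0.2,0,0]]' 22
python3 st.py
python3 - <<'E'
from h import *
a=grab_frame("side"); cv2.imwrite("pics/s5.png",cv2.resize(a[130:280,210:360],None,fx=4,fy=4,interpolation=2))
E
```

```text
clock: 19.05
position: [0.5531, -0.0363, 0.1363]
tool_rot: [-3.141, -0.002, 2.96]
force: [0.5, 0.2, 0.9]
grip_width: 0.0856
finger_force: 0.0
clock: 19.68
position: [0.6145, -0.0474, 0.1475]
tool_rot: [-3.141, -0.001, 2.96]
force: [0.0, 0.3, -0.4]
grip_width: -0.0001
finger_force: 0.0
t 19.88 case mm [ 59.3  -0.  147.6] sd [0.0001 0.0001 0.0001] yaw rel 3.14 F [-0.   0.5  0.1] w -0.0003
```

View pics/s5.png

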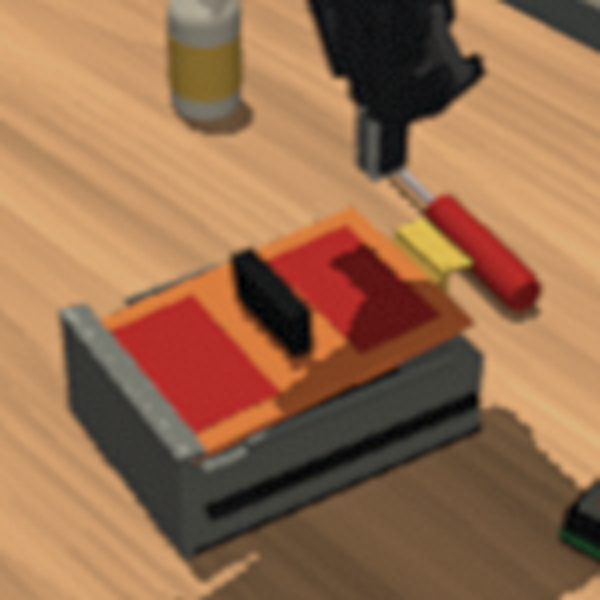

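The near edge is hooked under the lip and the far edge rests on the catch slope at crop (440,280). Now I press at the spot.

```bash
python3 -m creep '[[0,0,0.5,0,0],[0,0,0.95,0,0],[0,0,1.05,0,0],[0,0,1.1,0,0],[0,0,1.14,0,0]]'
python3 -m creep '[[0,0,0.03,0,0],[0,0,0.06,0,0],[0,0,0.09,0,0],[0,0,0.12,0,0]]'; python3 st.py
```

```text
clock: 20.6
position: [0.6156, -0.0475, 0.08]
tool_rot: [3.141, 0.001, 2.96]
force: [-1.3, -0.3, 4.7]
grip_width: 0.0
finger_force: 2.4
clock: 21.1
position: [0.6157, -0.0475, 0.0728]
tool_rot: [3.141, 0.002, 2.96]
force: [1.1, -0.6, 1.7]
grip_width: 0.0002
finger_force: 0.7
t 21.3 case mm [60.2  0.  72.3] sd [0.0002 0.     0.0002] yaw rel 3.14 F [ 1.3 -0.5  1.6] w 0.0
```

```bash
python3 -m creep '[[0,0,0.03,0,0],[0,0,0.06,0,0],[0,0,0.08,0,0]]'; python3 st.py
```

```text
clock: 21.72
position: [0.6149, -0.0474, 0.068]
tool_rot: [3.141, -0.0, 2.96]
force: [-12.2, 2.6, 38.9]
grip_width: -0.0001
finger_force: 19.0
t 21.93 case mm [59.7  0.  68. ] sd [0. 0. 0.] yaw rel 3.14 F [-9.1  1.9 26.1] w 0.0001
```

```bash
python3 -m creep '[[0,0,-0.05,0,0],[0,0,-0.5,0,0],[0,0,-1.3,0,0],[0.8,0.6,-2,0,0],[1,1.5,-2.2,0,0]]'
python3 -m creep '[[0,0.8,0,0,0],[0,1.7,0,0,0],[0,2.6,0,0,0],[0,3.4,0,0,0]]'
python3 - <<'E'
from h import *
ms={}
for c in P:
    grab_frame(c); D=[d for d in silhouettes(c,"lid_handle") if d["mask"].sum()>800]
    if D: ms[c]=D[0]["mask"].astype(np.uint8); print(c,D[0]["p"],ms[c].sum())
big={c:cv2.resize(m,None,fx=S,fy=S,interpolation=0) for c,m in ms.items()}
def cost(v):
    e=0
    for c,B in big.items():
        d=draw(c,MOD["lid_handle"],R.from_euler("ZY",[v[2]*10,v[3]*10]).as_matrix(),v[[0,1,4]]); e+=1-(d&B).sum()/(d|B).sum()
    return e
for p0 in(0,-.006):
    v0=np.array([.555,-.0367,-.018,p0,.076])
    r=minimize(cost,v0,method="Nelder-Mead",options=dict(initial_simplex=np.vstack([v0,v0+np.diag([.006]*5)]),xatol=1e-5,fatol=1e-5,maxiter=600))
    v=r.x*[1,1,10,10,1]; print(v.round(4),round(r.fun,3),((R.from_euler("z",.18).as_matrix()@(v[[0,1,4]]-[.5562,-.0367,0]))*1000).round(1))
E
```

```text
clock: 22.6
position: [0.5716, 0.0489, 0.2002]
tool_rot: [3.141, 0.001, 2.956]
force: [1.7, 1.6, -0.8]
grip_width: 0.0001
finger_force: 0.0
clock: 23.1
position: [0.6092, 0.2525, 0.1981]
tool_rot: [-3.141, -0.0, 2.961]
force: [0.6, -0.4, -0.2]
grip_width: -0.0001
finger_force: 0.0
top 0.69 3148
side 0.79 2845
[ 0.5644 -0.0377 -0.1552  0.1159  0.0723] 0.156 [ 8.3  0.5 72.3]
[ 0.5645 -0.0372 -0.1429  0.1012  0.073 ] 0.154 [ 8.3  1.  73. ]
```

Run:
```python
from h import *
Tc=R.from_euler("z",-.18).as_matrix(); t0=np.array([.5562,-.0367,0])
for c in P:
    a=grab_frame(c); h=cv2.cvtColor(a,40); m=(((h[...,0]<16)|(h[...,0]>172))&(h[...,1]>150)&(h[...,2]>60)).astype(np.uint8)
    B=cv2.resize(m,None,fx=S,fy=S,interpolation=0)
    roi=draw(c,[box(20,91,-68,-26,55,75)],Tc,t0)|draw(c,[box(20,91,26,68,55,75)],Tc,t0)   # beside catch and handle
    res=[]
    for th in np.arange(-.02,.13,.01):
        T2=R.from_euler("y",-th).as_matrix(); best=9
        for dx in (-2,-1,0,1,2):
          for dy in(-2,-1,0,1,2):
            pl=(box(0,170,-57,57,0,5))@T2.T+np.array([-86+dx,dy,55])/1000
            d=draw(c,[pl],Tc,t0)&roi; b=B&roi; best=min(best,1-(d&b).sum()/(d|b).sum())
        res.append((round(float(th),2),round(float(best),3)))
    print(c,res)
    b=np.argwhere(cv2.inRange(h,(22,120,80),(34,255,255)))
    q=proj(c,np.array([[79,0,61.5],[85,0,80],[90,0,80]])/1000@Tc.T+t0)
    b=b[np.hypot(*(b[:,::-1]-q[1]).T)<16]; print("catch px",b.mean(0)[::-1].round(1),b.min(0)[::-1],b.max(0)[::-1],len(b),q.round(1).tolist())
    a0=cv2.imread(f"pics/{c}0.png"); h=cv2.cvtColor(a0,40); b=np.argwhere(cv2.inRange(h,(22,120,80),(34,255,255))); b=b[np.hypot(*(b[:,::-1]-q[1]).T)<16]; print("  at start",b.mean(0)[::-1].round(1),b.min(0)[::-1],b.max(0)[::-1],len(b))
```

```text
top [(-0.02, 0.468), (-0.01, 0.471), (0.0, 0.473), (0.01, 0.479), (0.02, 0.479), (0.03, 0.483), (0.04, 0.486), (0.05, 0.488), (0.06, 0.494), (0.07, 0.494), (0.08, 0.498), (0.09, 0.502), (0.1, 0.502), (0.11, 0.506), (0.12, 0.506)]
catch px [291.3 182.2] [282 177] [301 188] 196 [[290.5, 188.6], [290.9, 184.2], [291.0, 182.2]]
  at start [291.3 182.5] [282 177] [301 189] 205
side [(-0.02, 0.088), (-0.01, 0.085), (0.0, 0.089), (0.01, 0.104), (0.02, 0.125), (0.03, 0.138), (0.04, 0.167), (0.05, 0.195), (0.06, 0.232), (0.07, 0.264), (0.08, 0.291), (0.09, 0.325), (0.1, 0.347), (0.11, 0.374), (0.12, 0.398)]
catch px [317.5 191.3] [310 185] [326 198] 111 [[310.6, 199.5], [313.4, 191.7], [315.3, 190.9]]
  at start [317.4 191.2] [310 185] [326 197] 109
```

The lid is level within about 0.01 rad, and the catch is back where it was at the start. Nothing is being touched, so I hand in.

```bash
python3 -c "
from workcell import bot
print(bot.job_done())"
```

```text
the job is handed in; nothing more can be done
None
```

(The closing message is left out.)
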